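Put the medium canister back in its place in the packed canister row

TASK

The medium-height square canister has been left out on the counter. Put it back in its place in the tray, between the short pair and the tall pair and with its label facing the same way as theirs: slide the two pairs apart along the tray to make room, without lifting those canisters out or tipping any, then lower it gently between them until it stands flat on the tray floor. Let go of it and leave everything else on the counter where it is.

Things in the scene. Friction and masses are not known exactly. Their poses are not given: they have to be found in the camera images.
- tray: Oak trough fixed to the counter. Inside 330 mm along its y (the row) by 70 mm along x; floor 12 mm thick, walls 10 mm; side walls rise 20 mm above the floor, end walls 45 mm. Origin: centre of underside, z up. +x is its front, which the row's labels face, away from the robot; yaw within 0.3 rad of the robot's x.
- tray_floor (a point): Centre of the tray's inner floor, 12 mm above its origin. The row's four canisters stand on it as one block, about 1 mm between each, with some 71 mm of room left over, shared unevenly between the tray's two ends. Glazed bases: they slide easily (friction about 0.25). With all five in, 10 mm is to spare in all.
- short_a: Square white stoneware canister of the short pair: body 64 x 64 mm (lowest 6 mm: foot 58 x 58), 70 mm high to the top of its flat wooden lid, 60 x 60 x 10; on the lid's middle a square wooden knob 26 x 26 mm, 30 mm high, parallel to the body. Lid and knob hold fast: pull or lift by the knob. About 0.3 kg. Origin: centre of underside; z up, x towards the label face.
- short_b: The other short canister, the same as short_a and next to it. The short pair may be at either end of the row.
- tall_a: Square white stoneware canister of the tall pair: body 64 x 64 mm (lowest 6 mm: foot 58 x 58), 110 mm high to the top of its flat wooden lid, 60 x 60 x 10; on the lid's middle a square wooden knob 26 x 26 mm, 30 mm high, parallel to the body. Lid and knob hold fast: pull or lift by the knob. About 0.3 kg. Origin: centre of underside; z up, x towards the label face.
- tall_b: The other tall canister, the same as tall_a and next to it. The tall pair is at the other end of the row from the short pair.
- medium: Square white stoneware canister left out: body 64 x 64 mm (lowest 6 mm: foot 58 x 58), 90 mm high to the top of its flat wooden lid, 60 x 60 x 10; on the lid's middle a square wooden knob 26 x 26 mm, 30 mm high, parallel to the body. Lid and knob hold fast: pull or lift by the knob. About 0.3 kg. Origin: centre of underside; z up, x towards the label face.
- medium_label (a point): Centre of the brass label holder (42 x 28 mm, paper card) on the +x face of the medium canister, 50 mm above its underside. The canister stands on the counter on the robot's right, label within about 1.1 rad of the tray's front. The row's canisters carry the same holder.
- round_jar: Bystander: round white stoneware jar, 74 mm across and 112 mm high with its knob; origin under its centre. It, the mug and the medium canister stand in any order on the robot's right.
- mug: Bystander: blue mug, 80 mm across, 90 mm high, handle to its +y; origin under its centre.
- pear_a: Bystander: pear standing upright, 72 mm across, 100 mm high, on the right beyond the tray; origin underneath.
- pear_b: Bystander: a second such pear, on the left beside the tray.
- pepper_mill: Bystander: dark wooden pepper mill, 58 mm across, 186 mm high, on the left, nearer the robot; origin underneath.

How it is judged:
By the outcome, as a careful person would: the job done as asked, in the order asked, and still so for the second after the job is handed in, with the robot touching nothing.
It also fails if it takes over 67 s, if anything falls off the work surface, if the arm or the gripper's body presses on something with over 40 N, if the wrist force passes 120 N, or if a joint passes its speed limit or range.

ROBOT

A 6-joint arm with a two-finger parallel gripper is mounted at the origin on the work surface. World frame = base frame: x ahead of the robot, y to its left, z up, the work surface at z = 0. Lengths are in mm, angles in degrees, forces in N, time in s.
With the tool pointing down it reaches from about 300 to 850 mm from the base axis. Payload 4.2 kg.
Tool frame: the origin (TCP) lies on the centre line of the jaws, within the pads' length; the fingertips stand 14 mm ahead of it and the grasp point (between the pads) lies 5 mm behind it; z points along the fingers, y is the line along which they close (so a half turn about z gives the same grasp; the last joint's range is limited). The gripper opens to 91 mm and grips with 3 to 60 N. Pads are 32 mm wide; open, the fingers measure 118 mm over their backs; the gripper's body (76 mm by 178 mm) begins 60 mm behind the grasp point.
Start: joints at [68.125, 18.312, 89.639, -0, 72.044, -1.146], TCP at [203.529, 537.79, 227.976] pointing down, gripper open.
Joint ranges: [-177.97, 177.97], [-48.28, 115.42], [12.27, 149.76], [-77.06, 257.06], [2.81, 150.46], [-146.56, 146.56]. Speed limits (degrees/s): [147.25, 147.25, 180, 180, 180, 180].

INTERFACE

Orientations are given as [roll, pitch, yaw] about the fixed x, y, z axes, in that order (R = Rz(yaw) Ry(pitch) Rx(roll)).
In Python, from workcell import env gives the robot as it stands.
- The arm moves only by the tool arm_command, never from a script. Its argument "motion" is a list of rows, each an object with "offset": the shift along the tool's x, y, z in m, a list of three; "spin": the turn about the tool's z in rad. In form: [{"offset": [tx, ty, tz], "spin": spin}, ...]. A call has 1 to 5 rows; each row shifts and turns the commanded pose from where the row before left it, along the tool's axes as they then stand; what a row does not reach is not made up. A row lasts 1/8 s, in which the tool goes at most 62.5 mm and 10.7 degrees, less where a joint would pass 70% of its speed; a pose out of reach is approached as far as the arm can. A call with a gripper value outside its range is refused whole. "jaw" is the finger opening in m, from 0 to 0.0912, set as the call begins (left out, the last holds). The fingers move at their own pace and stop on an object; "newtons" is the grip in N (left out, the last holds). Time passes only in rows, so rows that do not move let the fingers close. It gives the time, the measured TCP pose, the force, the opening and the grip force at its end, in the units of the state.
- env.state(): the state, without advancing time (a new reading comes with each control period).
- env.grab_frame(name): name is "scene" or "top"; returns (picture, depth): 420x560x3 uint8, blue, green, red; 420x560 float32, mm along the optical axis (not along the pixel's ray), 0 where there is no reading.
- env.camera_model(name): a dict with "fx", "fy", "cx", "cy" (pixels), "eye" and "rotation" of the camera in the world. Camera axes: x right, y down, z forward; pixel columns grow to the right and rows downward; lengths in mm; the calibration is good to about 2 mm. A picture is of the moment at which its call begins. camera_model takes no time and is no camera call.
- env.job_done(): hands the job in; it is judged then, once.
Trained networks look in the newest picture that a camera, given by its name, has taken for a name from the list of things; names that differ only in an ending like _2 or _b are one class to them, and where a whole thing is asked for, a point or a joint stands for the part that bears it (a point fixed in the world has none). Each returns a list of dicts, best first, with "score" (0 to 1); they miss things now and then, are a little off and sometimes report something else, mostly with a low value. They report only what shows in the picture. A call takes as long as a camera call.
- env.boxes_of(camera, target): "bbox" ([left, top, right, bottom] in pixels, round what is visible of it).
- env.pinpoint(camera, target): "location" ([column, row] in pixels: a listed point, or the origin of a listed thing).
The state is a dict: "time_s": time; "qpos": joint angles; "qvel": joint speeds; "effort": joint torques, N m; "ee_pos": TCP position; "ee_rot": TCP orientation; "force": force on the tool from outside, world axes, zero at the start; "torque": the same for the moment, N m; "gripper_width": finger opening in mm; "gripper_force": force on a finger pad.
Only numpy, scipy, OpenCV 4.12 (cv2) and the standard library are available. Lean on these libraries where they do the work, as an engineer would, in place of code of your own. Each camera call takes 0.05 s, during which the arm holds its last target. There are 200 camera calls.

## Working session

There is one attempt and no reset: what is moved stays moved. The work goes in short steps, Python scripts to look and compute and a tool call to move; the robot and the scene stay as the last step left them, time stands still between calls to the robot, and variables do not carry over. Pictures are saved under pics/ and viewed, at most 10 in all, crops included, and the job is handed in when it is done.

Besides the shell and the picture viewer there is one more tool, called as name([rows], argument=value, ...), one row to a line, values as JSON. arm_command: Moves the arm, as the interface text tells. Its arguments: {"type":"object","properties":{"motion":{"type":"array"},"jaw":{"type":"number"},"newtons":{"type":"number"}},"required":["motion"]}

```bash
mkdir -p pics; ls; cat > h.py <<'E'
import numpy as np, cv2
from workcell import env
def cloud(cam):
    img,d=env.grab_frame(cam); m=env.camera_model(cam)
    v,u=np.mgrid[0:d.shape[0],0:d.shape[1]]
    P=np.stack([(u-m['cx'])/m['fx']*d,(v-m['cy'])/m['fy']*d,d],-1)
    W=P@np.array(m['rotation']).T+np.array(m['eye'])
    W[d==0]=np.nan
    return img,d,W
E
python3 - <<'E'
from h import *
print(env.state())
for c in('top','scene'):
    img,d,W=cloud(c); np.savez('pics/%s0.npz'%c,img=img,W=W); cv2.imwrite('pics/%s0.png'%c,img)
    m=env.camera_model(c);print(c,m)
    for t in('medium','medium_label','tray','short_a','tall_a'):
        print(t,[(np.round(r['bbox']),round(r['score'],2)) for r in env.boxes_of(c,t)][:4],[(np.round(r['location'],1),round(r['score'],2)) for r in env.pinpoint(c,t)][:4])
E
```

```text
pics
{'time_s': 0.0, 'qpos': array([ 6.81247377e+01,  1.83500103e+01,  8.97071915e+01, -2.30844257e-03,
        7.20436396e+01, -1.14605014e+00]), 'qvel': array([-0.03489086, -0.03709593, -0.02483523,  0.07998192,  0.01215037,
       -0.03413339]), 'effort': array([-1.10834940e-04, -4.12464380e+01, -2.31976765e+01,  7.27130380e-02,
        4.57156124e-02, -1.68357469e-04]), 'ee_pos': array([203.351866  , 537.31760557, 227.13128886]), 'ee_rot': array([-1.79899135e+02,  1.77376361e-04,  1.59271502e+02]), 'force': array([-0.18552912,  0.47823402, -0.71648085]), 'torque': array([-0.01228799,  0.00445246,  0.05081446]), 'gripper_force': 0.0, 'gripper_width': 91.24687555282216}Traceback (most recent call last):
  File "<stdin>", line 4, in <module>
  File "h.py", line 7, in cloud
    W=P@np.array(m['rotation']).T+np.array(m['eye'])
      ~~~~~~~~~~~~~~~~~~~~~~~~~~~^~~~~~~~~~~~~~~~~~~
ValueError: operands could not be broadcast together with shapes (420,560) (3,)
```

```bash
cat > h.py <<'E'
import numpy as np, cv2
from scipy.spatial.transform import Rotation as Ro
from workcell import env
def cloud(cam):
    img,d=env.grab_frame(cam); m=env.camera_model(cam)
    v,u=np.mgrid[0:d.shape[0],0:d.shape[1]]
    P=np.stack([(u-m['cx'])/m['fx']*d,(v-m['cy'])/m['fy']*d,d],-1)
    r=np.array(m['rotation']); R=Ro.from_euler('xyz',r,degrees=True).as_matrix() if r.shape==(3,) else r
    W=P@R.T+np.array(m['eye'])
    W[d==0]=np.nan
    return img,d,W
E
python3 - <<'E'
from h import *
for c in('top','scene'):
    m=env.camera_model(c);print(c,m)
    img,d,W=cloud(c); np.savez('pics/%s0.npz'%c,img=img,W=W); cv2.imwrite('pics/%s0.png'%c,img)
    print('z pct',np.nanpercentile(W[...,2],[1,10,30,50]))
    for t in('medium','medium_label','tray','short_a','tall_a'):
        print(t,[(np.round(r['bbox']),round(r['score'],2)) for r in env.boxes_of(c,t)][:4],[(np.round(r['location'],1),round(r['score'],2)) for r in env.pinpoint(c,t)][:4])
E
```

```text
top {'fx': 455.5424140936645, 'fy': 455.5424140936645, 'cx': 276.7920275404945, 'cy': 208.79779916372703, 'eye': array([ 451.01722279,   15.73207811, 1205.49362105]), 'rotation': array([-174.58711637,   -0.26509521,  -89.08955652])}
z pct [-7.55748933e+02 -7.43379933e+02 -3.24506235e-01  1.48505722e+00]
medium [(array([355., 229., 394., 263.]), 0.71), (array([400., 221., 442., 254.]), 0.6)] [(array([369.6, 245.7]), 0.88)]
medium_label [(array([356., 227., 394., 263.]), 0.68)] [(array([384.6, 235.1]), 0.97)]
tray [(array([166., 189., 300., 231.]), 0.81), (array([267., 194., 297., 226.]), 0.48)] [(array([231.3, 209.3]), 0.56), (array([280.7, 209.4]), 0.49)]
short_a [(array([214., 194., 240., 220.]), 0.86), (array([189., 193., 219., 218.]), 0.77)] [(array([204.2, 208.3]), 0.9), (array([232.2, 209.7]), 0.82)]
tall_a [(array([243., 193., 265., 222.]), 0.9), (array([268., 195., 296., 221.]), 0.59)] [(array([258.3, 207.8]), 0.9), (array([417.3, 236.6]), 0.67), (array([281. , 215.3]), 0.62)]
scene {'fx': 425.034079460281, 'fy': 425.034079460281, 'cx': 276.83235791372755, 'cy': 211.61349821327317, 'eye': array([1031.99815392,  846.46993282,  675.81480831]), 'rotation': array([-122.62818544,   -0.86243233,  150.9096544 ])}
z pct [-7.53732954e+02 -7.44223019e+02 -4.97143105e-02  1.72415091e+00]
medium [(array([250., 150., 273., 185.]), 0.96)] [(array([262.4, 185.1]), 0.59)]
medium_label [(array([250., 150., 276., 190.]), 0.81)] [(array([249.9, 171.4]), 0.65)]
tray [(array([254., 206., 354., 300.]), 0.59)] []
short_a [(array([295., 232., 333., 275.]), 0.64), (array([283., 217., 313., 250.]), 0.62)] [(array([314.3, 267.7]), 0.61), (array([298.5, 246. ]), 0.55)]
tall_a [(array([260., 179., 284., 222.]), 0.84), (array([272., 189., 304., 240.]), 0.55), (array([227., 140., 249., 175.]), 0.51), (array([251., 150., 275., 186.]), 0.34)] [(array([275.2, 222.8]), 0.76), (array([288.5, 238. ]), 0.73)]
```

View pics/top0.png

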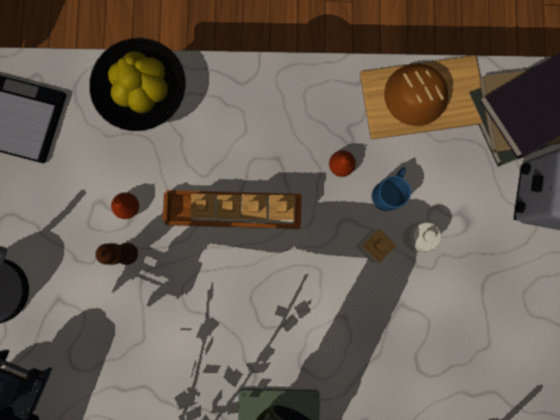

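View pics/scene0.png

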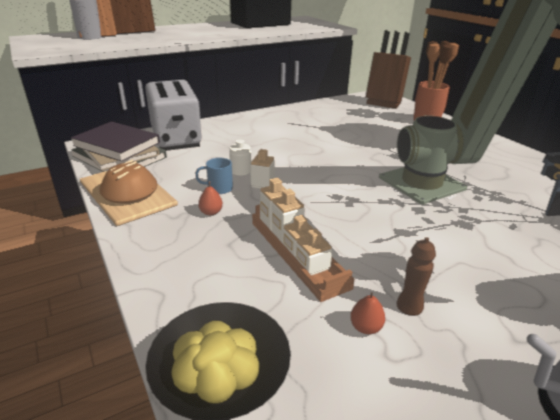

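```bash
cat >> h.py <<'E'
def rect(W,lo,hi,x,y,r):
    "min-area rectangle of the surface points between two heights near x,y"
    P=W.reshape(-1,3);k=(P[:,2]>lo)&(P[:,2]<hi)&(np.hypot(P[:,0]-x,P[:,1]-y)<r)
    Q=P[k]
    c,s,a=cv2.minAreaRect(Q[:,:2].astype(np.float32))
    return np.round(c,1),np.round(Q[:,:].mean(0),1),np.round(s,1),round(a,1),len(Q)
E
python3 - <<'E'
from h import *
W=np.load('pics/top0.npz')['W']
for n,(u,v) in dict(s1=(199,202),s2=(227,204),t1=(252,202),t2=(282,203),med=(379,243),jar=(428,236),mug=(391,193),pear=(342,163),mill=(112,254),pearb=(125,205),l=(170,206),r=(297,212)).items():
    w=np.nanmax(W[v-9:v+9,u-9:u+9,2]); x,y=W[v,u,:2]
    print(n,np.round(W[v,u],1),'top',round(float(w),1))
    if n[0] in'st' or n=='med':
        print('  knob',rect(W,w-14,w+5,x,y,30)); print('  lid',rect(W,w-42,w-20,x,y,48))
print(rect(W,20,60,*W[207,232,:2],210))
c=W[207,232,:2]
P=W.reshape(-1,3);k=(P[:,2]>24)&(P[:,2]<36)&(np.abs(P[:,0]-c[0])<70)&(np.abs(P[:,1]-c[1])<200)
print('side walls',cv2.minAreaRect(P[k][:,:2].astype(np.float32)),k.sum())
k=(P[:,2]>50)&(P[:,2]<63)&(np.abs(P[:,0]-c[0])<70)&(np.abs(P[:,1]-c[1])<200)
Q=P[k];
for s in (Q[:,1]>c[1]+100,Q[:,1]<c[1]-100): print('end',Q[s].mean(0),Q[s].min(0),Q[s].max(0),s.sum())
img=cv2.imread('pics/top0.png')[180:275,155:450];cv2.imwrite('pics/c0.png',cv2.convertScaleAbs(cv2.resize(img,None,fx=2.7,fy=2.7,interpolation=2),alpha=1.8))
E
```

```text
s1 [567.8 199.7 115. ] top 118.0
  knob (array([563.2, 197.1]), array([563.3, 197. , 112.6]), array([24.8, 26.4]), 1.9, 122)
  lid (array([563. , 190.1]), array([562.4, 190.9,  83. ]), array([75.1, 60.1]), 88.3, 532)
s2 [564.5 132.7 110.7] top 118.6
  knob (array([561.9, 132.5]), array([561.6, 132.4, 112.9]), array([24.7, 24.7]), 1.5, 119)
  lid (array([562.3, 141.7]), array([560.9, 139.4,  83.2]), array([60.1, 77.2]), 0.7, 569)
t1 [565.7  70.3 153.3] top 158.4
  knob (array([558.2,  67.8]), array([558.7,  67.8, 152.7]), array([25.4, 23.5]), 1.0, 122)
  lid (array([558.7,  61. ]), array([558.7,  62.6, 123.1]), array([60.4, 74.3]), 0.5, 575)
t2 [5.647e+02 5.000e-01 1.516e+02] top 157.9
  knob (array([558.9,   2.7]), array([558.6,   2.7, 152.7]), array([25.8, 23.4]), 0.9, 129)
  lid (array([559.4,  10.7]), array([558.4,   8.1, 123. ]), array([60.7, 74.3]), 0.9, 576)
med [ 476.2 -232.   120.6] top 125.2
  knob (array([ 471.8, -237.8]), array([ 471.8, -237.2,  120.4]), array([26.6, 26.8]), 44.3, 132)
  lid (array([ 471.7, -237.5]), array([ 471.2, -235. ,   91.2]), array([60.4, 59.9]), 45.0, 483)
jar [ 495.  -351.5  113. ] top 117.8
mug [ 611.9 -290.8    5.6] top 95.0
pear [ 675.6 -149.3   80.6] top 103.9
mill [440.5 384.9 164.5] top 180.4
pearb [561.8 391.3  72.4] top 94.1
l [566.7 292.2  15.3] top 62.1
r [552.5 -39.1  58. ] top 128.7
(array([561.3, 127.4]), array([552.9, 143.1,  37.1]), array([349.9,  90.6]), 89.3, 1289)
side walls ((561.34375, 127.26239013671875), (348.6091613769531, 90.61724853515625), 89.32408905029297) 872
end [563.93330569 296.03802077  57.54372173] [529.20713217 290.68669951  50.24593854] [598.75835243 302.71128173  62.12373912] 130
end [557.35970604 -41.21512388  58.18565491] [524.47888678 -47.13642692  50.91474729] [593.14757598  -9.24453656  62.60573599] 115
```

View pics/c0.png

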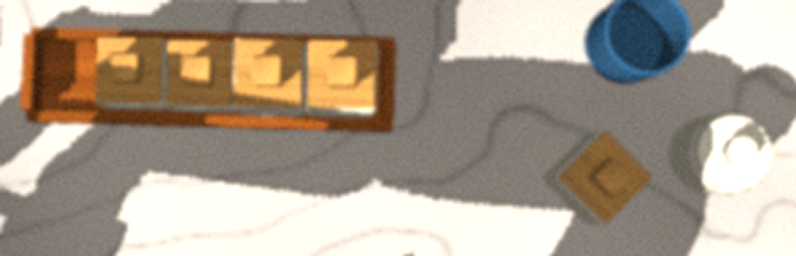

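```bash
cat >> h.py <<'E'
def plan(x,y,z,yaw,n,frm=None):
    "equal rows (tool axes, m and rad) from the present pose to a tool-down pose"
    s=env.state(); p,r=(s['ee_pos'],s['ee_rot']) if frm is None else (np.array(frm[:3]),[180,0,frm[3]])
    d=(np.array([x,y,z])-p)/n; w=(yaw-r[2]+180)%360-180
    for i in range(n):
        a=np.radians(r[2]+w*i/n); R=np.array([[np.cos(a),np.sin(a),0],[np.sin(a),-np.cos(a),0],[0,0,-1]])
        print(np.round(R.T@d/1000,4).tolist(),round(float(-np.radians(w)/n),4))
E
python3 -c "
from h import *
plan(562,132.4,228,89,10,(203.5,537.8,228,159.27))
m=env.camera_model('top');R=Ro.from_euler('xyz',m['rotation'],degrees=True).as_matrix()
for u,v,z in((369.6,245.7,0),(384.6,235.1,50)):
    r=R@np.array([(u-m['cx'])/m['fx'],(v-m['cy'])/m['fy'],1]);print(m['eye']+r*(z-m['eye'][2])/r[2])
"
```

```text
[-0.0479, -0.0252, 0.0] 0.1226
[-0.0506, -0.0192, 0.0] 0.1226
[-0.0526, -0.0128, 0.0] 0.1226
[-0.0537, -0.0063, 0.0] 0.1226
[-0.0541, 0.0003, 0.0] 0.1226
[-0.0537, 0.0069, 0.0] 0.1226
[-0.0524, 0.0134, 0.0] 0.1226
[-0.0504, 0.0198, 0.0] 0.1226
[-0.0476, 0.0258, 0.0] 0.1226
[-0.0441, 0.0314, 0.0] 0.1226
[ 471.45952385 -234.60476319    0.        ]
[ 498.02911709 -262.39493982   50.        ]
```

arm_command([
  {"offset": [-0.048,-0.025,0],"spin": 0.1226},
  {"offset": [-0.0506,-0.019,0],"spin": 0.1226},
  {"offset": [-0.0526,-0.013,0],"spin": 0.1226},
  {"offset": [-0.0537,-0.006,0],"spin": 0.1226},
  {"offset": [-0.054,0,0],"spin": 0.1226},
], jaw=0.06, newtons=15)

```text
time_s: 1.78
ee_pos: [383.9, 334.1, 228.2]
ee_rot: [180.0, -0.0, 123.9]
force: [0.6, 0.6, -1.0]
gripper_width: 59.6
gripper_force: 0.0
```

arm_command([
  {"offset": [-0.0537,0.007,0],"spin": 0.1226},
  {"offset": [-0.0524,0.0134,0],"spin": 0.1226},
  {"offset": [-0.0504,0.02,0],"spin": 0.1226},
  {"offset": [-0.0476,0.026,0],"spin": 0.1226},
  {"offset": [-0.044,0.031,0],"spin": 0.1226},
])

```text
time_s: 2.4
ee_pos: [563.4, 131.5, 228.1]
ee_rot: [180.0, -0.0, 88.8]
force: [0.4, 0.9, 0.2]
gripper_width: 59.9
gripper_force: 0.0
```

arm_command([
  {"offset": [0,0,0.04],"spin": 0},
  {"offset": [0,0,0.03],"spin": 0},
  {"offset": [0,0,0],"spin": 0},
])

```text
time_s: 2.78
ee_pos: [560.8, 132.4, 155.8]
ee_rot: [-179.7, 0.1, 89.0]
force: [0.5, 0.1, 1.3]
gripper_width: 60.0
gripper_force: 0.0
```

```bash
python3 -c "
from h import *
s=env.state();print(s['time_s'],s['ee_pos'],s['ee_rot'],s['qpos'],s['gripper_width'])
plan(562,132.4,99.5,89,4)"
```

```text
2.775 [560.76091833 132.44598779 155.75106578] [-1.79688760e+02  6.81331819e-02  8.90059692e+01] [1.21430585e+01 2.16594317e+01 9.55221123e+01 4.92083977e-03
 6.31370363e+01 1.31350387e+01] 59.99629112004039
[-0.0, 0.0003, 0.0141] 0.0
[-0.0, 0.0003, 0.0141] 0.0
[-0.0, 0.0003, 0.0141] 0.0
[-0.0, 0.0003, 0.0141] 0.0
```

arm_command([
  {"offset": [0,0,0.03],"spin": 0},
  {"offset": [0,0,0.017],"spin": 0},
  {"offset": [0,0,0.01],"spin": 0},
  {"offset": [0,0,0],"spin": 0},
])

```text
time_s: 3.28
ee_pos: [562.6, 133.2, 101.5]
ee_rot: [180.0, -0.0, 89.0]
force: [0.0, -0.5, 0.5]
gripper_width: 60.0
gripper_force: 0.0
```

arm_command([
  {"offset": [0,0,0],"spin": 0},
  {"offset": [0,0,0],"spin": 0},
  {"offset": [0,0,0],"spin": 0},
  {"offset": [0,0,0],"spin": 0},
], jaw=0.01, newtons=15)

```text
time_s: 3.78
ee_pos: [562.2, 133.0, 101.2]
ee_rot: [180.0, -0.0, 89.0]
force: [-0.8, -0.3, 2.2]
gripper_width: 25.7
gripper_force: 15.0
```

arm_command([
  {"offset": [0.008,0,0],"spin": 0},
  {"offset": [0.012,0,0],"spin": 0},
  {"offset": [0.014,0,0],"spin": 0},
  {"offset": [0.012,0,0],"spin": 0},
  {"offset": [0.008,0,0],"spin": 0},
])

```text
time_s: 4.4
ee_pos: [563.3, 188.1, 101.2]
ee_rot: [180.0, -0.0, 89.1]
force: [-0.7, -3.2, 1.2]
gripper_width: 25.9
gripper_force: 15.0
```

arm_command([
  {"offset": [0.004,0,0],"spin": 0},
  {"offset": [0.002,0,0],"spin": 0},
  {"offset": [0.001,0,0],"spin": 0},
  {"offset": [0,0,0],"spin": 0},
])

```text
time_s: 4.9
ee_pos: [563.5, 194.0, 101.2]
ee_rot: [180.0, -0.0, 89.0]
force: [0.5, -1.8, 5.4]
gripper_width: 26.1
gripper_force: 15.0
```

arm_command([
  {"offset": [0.001,0,0],"spin": 0},
  {"offset": [0.0005,0,0],"spin": 0},
  {"offset": [0,0,0],"spin": 0},
])

```text
time_s: 5.28
ee_pos: [563.5, 195.2, 101.2]
ee_rot: [180.0, 0.0, 89.0]
force: [-0.1, -2.7, 5.2]
gripper_width: 25.7
gripper_force: 15.0
```

arm_command([
  {"offset": [0.001,0,0],"spin": 0},
  {"offset": [0,0,0],"spin": 0},
])

```text
time_s: 5.52
ee_pos: [563.5, 196.0, 101.2]
ee_rot: [180.0, 0.0, 89.0]
force: [-0.3, -3.9, 5.5]
gripper_width: 25.9
gripper_force: 15.0
```

arm_command([
  {"offset": [0.001,0,0],"spin": 0},
  {"offset": [0,0,0],"spin": 0},
])

```text
time_s: 5.78
ee_pos: [563.6, 196.1, 101.3]
ee_rot: [180.0, 0.1, 89.1]
force: [-0.7, -5.8, 5.5]
gripper_width: 26.2
gripper_force: 15.0
```

```bash
python3 - <<'E'
from h import *
print(env.state()['force'],env.state()['torque'])
img,d,W=cloud('scene');cv2.imwrite('pics/s1.png',cv2.convertScaleAbs(cv2.resize(img[120:320,180:400],None,fx=3,fy=3,interpolation=2),alpha=1.4))
E
```

```text
[-0.71749102 -5.78849775  5.5027759 ] [-1.15312946  0.03721623  0.07707931]
```

View pics/s1.png

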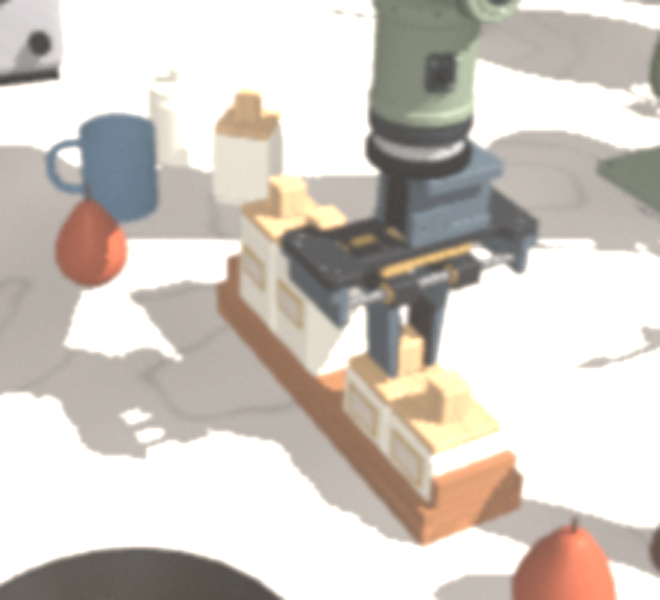

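arm_command([
  {"offset": [-0.001,0,0],"spin": 0},
  {"offset": [0,0,0],"spin": 0},
])

```text
time_s: 6.08
ee_pos: [563.6, 196.0, 101.2]
ee_rot: [180.0, 0.0, 89.0]
force: [-0.3, -4.2, 4.8]
gripper_width: 25.9
gripper_force: 15.0
```

arm_command([
  {"offset": [0,0,0],"spin": 0},
  {"offset": [0,0,0],"spin": 0},
  {"offset": [0,0,-0.025],"spin": 0},
  {"offset": [0,0,-0.045],"spin": 0},
  {"offset": [0,0,-0.02],"spin": 0},
], jaw=0.06)

```text
time_s: 6.7
ee_pos: [564.1, 197.2, 193.1]
ee_rot: [179.8, -0.1, 89.0]
force: [1.1, 0.1, 0.1]
gripper_width: 59.7
gripper_force: 0.0
```

arm_command([
  {"offset": [-0.04,-0.001,0],"spin": 0},
  {"offset": [-0.05,-0.001,0],"spin": 0},
  {"offset": [-0.037,-0.0006,0],"spin": 0},
  {"offset": [0,0,0],"spin": 0},
])

```text
time_s: 7.2
ee_pos: [558.3, 67.8, 190.6]
ee_rot: [-180.0, -0.0, 88.8]
force: [0.2, 0.6, 0.6]
gripper_width: 59.7
gripper_force: 0.0
```

```bash
python3 -c "
from h import *
s=env.state();print(s['time_s'],s['ee_pos'],s['force'],s['gripper_width'])
img,d,W=cloud('top')
for x,y,h in((564,196,112),(566,261,112)): print(rect(W,h-14,h+4,x,y,28))
plan(558.8,67.8,141,89,1)"
```

```text
7.2 [558.26586773  67.7953886  190.61050533] [0.24134571 0.63208225 0.62719752] 59.74818538976892
(array([563.3, 202.6]), array([563.4, 202.4, 112.4]), array([24.4, 10.7]), 3.0, 50)
(array([564.8, 259.4]), array([564.5, 258.1, 111.7]), array([25. , 27.4]), 0.6, 121)
[-0.0013, 0.0004, 0.0496] -0.0018
```

arm_command([
  {"offset": [0,0,0.025],"spin": 0},
  {"offset": [0,0,0.016],"spin": 0},
  {"offset": [0,0,0.009],"spin": 0},
  {"offset": [0,0,0],"spin": 0},
])

```text
time_s: 7.75
ee_pos: [558.3, 70.0, 140.3]
ee_rot: [-179.9, -0.0, 89.1]
force: [0.6, 0.4, 0.3]
gripper_width: 60.0
gripper_force: 0.0
```

arm_command([
  {"offset": [0,0,0],"spin": 0},
  {"offset": [0,0,0],"spin": 0},
  {"offset": [0,0,0],"spin": 0},
  {"offset": [0,0,0],"spin": 0},
], jaw=0.01)

```text
time_s: 8.25
ee_pos: [558.7, 69.5, 141.2]
ee_rot: [180.0, -0.0, 89.0]
force: [-1.0, 0.3, 1.8]
gripper_width: 26.0
gripper_force: 15.0
```

arm_command([
  {"offset": [-0.003,0,0],"spin": 0},
  {"offset": [-0.003,0,0],"spin": 0},
  {"offset": [-0.0015,0,0],"spin": 0},
  {"offset": [0,0,0],"spin": 0},
])

```text
time_s: 8.75
ee_pos: [558.8, 61.8, 141.2]
ee_rot: [179.9, 0.0, 89.0]
force: [0.8, 0.1, 2.9]
gripper_width: 25.9
gripper_force: 15.0
```

arm_command([
  {"offset": [-0.001,0,0],"spin": 0},
  {"offset": [0,0,0],"spin": 0},
])

```text
time_s: 9.0
ee_pos: [558.7, 61.1, 141.2]
ee_rot: [180.0, -0.0, 89.0]
force: [-0.2, 2.4, 3.0]
gripper_width: 25.8
gripper_force: 15.0
```

arm_command([
  {"offset": [-0.001,0,0],"spin": 0},
  {"offset": [0,0,0],"spin": 0},
])

```text
time_s: 9.25
ee_pos: [558.7, 60.1, 141.2]
ee_rot: [180.0, -0.0, 89.0]
force: [0.1, 2.2, 5.1]
gripper_width: 25.9
gripper_force: 15.0
```

arm_command([
  {"offset": [-0.001,0,0],"spin": 0},
  {"offset": [0,0,0],"spin": 0},
])

```text
time_s: 9.5
ee_pos: [558.7, 59.2, 141.2]
ee_rot: [180.0, -0.0, 89.0]
force: [1.6, 2.4, 4.9]
gripper_width: 25.8
gripper_force: 15.0
```

arm_command([
  {"offset": [-0.001,0,0],"spin": 0},
  {"offset": [0,0,0],"spin": 0},
])

```text
time_s: 9.75
ee_pos: [558.6, 59.0, 141.3]
ee_rot: [180.0, -0.1, 89.0]
force: [0.6, 5.0, 5.2]
gripper_width: 26.1
gripper_force: 15.0
```

arm_command([
  {"offset": [0.001,0,0],"spin": 0},
  {"offset": [0,0,0],"spin": 0},
])

```text
time_s: 10.0
ee_pos: [558.6, 59.3, 141.2]
ee_rot: [180.0, -0.0, 89.0]
force: [-0.1, 2.8, 5.4]
gripper_width: 25.8
gripper_force: 15.0
```

arm_command([
  {"offset": [0,0,0],"spin": 0},
  {"offset": [0,0,0],"spin": 0},
  {"offset": [0,0,-0.03],"spin": 0},
  {"offset": [0,0,-0.04],"spin": 0},
  {"offset": [0,0,-0.01],"spin": 0},
], jaw=0.06)

```text
time_s: 10.62
ee_pos: [559.4, 58.8, 222.9]
ee_rot: [179.8, 0.0, 89.0]
force: [-0.4, 0.3, -1.3]
gripper_width: 60.2
gripper_force: 0.0
```

```bash
python3 -c "
from h import *
plan(471.8,-237.5,200,44.8,8)"
```

```text
[-0.0372, -0.0103, 0.0029] 0.0965
[-0.038, -0.0067, 0.0029] 0.0965
[-0.0385, -0.003, 0.0029] 0.0965
[-0.0386, 0.0007, 0.0029] 0.0965
[-0.0384, 0.0045, 0.0029] 0.0965
[-0.0378, 0.0081, 0.0029] 0.0965
[-0.0368, 0.0117, 0.0029] 0.0965
[-0.0355, 0.0152, 0.0029] 0.0965
```

arm_command([
  {"offset": [-0.0372,-0.0103,0],"spin": 0.0965},
  {"offset": [-0.038,-0.0067,0],"spin": 0.0965},
  {"offset": [-0.0385,-0.003,0],"spin": 0.0965},
  {"offset": [-0.0386,0.0007,0],"spin": 0.0965},
])

```text
time_s: 11.12
ee_pos: [513.3, -90.2, 219.4]
ee_rot: [-179.8, 0.1, 66.7]
force: [0.3, -0.0, 0.2]
gripper_width: 60.3
gripper_force: 0.0
```

arm_command([
  {"offset": [-0.0384,0.0045,0.005],"spin": 0.0965},
  {"offset": [-0.0378,0.0081,0.005],"spin": 0.0965},
  {"offset": [-0.0368,0.0117,0.005],"spin": 0.0965},
  {"offset": [-0.0355,0.0152,0.005],"spin": 0.0965},
  {"offset": [0,0,0.03],"spin": 0},
])

```text
time_s: 11.75
ee_pos: [470.4, -239.9, 170.6]
ee_rot: [179.9, 0.0, 44.6]
force: [0.5, 0.5, -1.1]
gripper_width: 59.9
gripper_force: 0.0
```

arm_command([
  {"offset": [0,0,0.02],"spin": 0},
  {"offset": [0,0,0],"spin": 0},
  {"offset": [0,0,0],"spin": 0},
])

```text
time_s: 12.12
ee_pos: [470.9, -237.3, 151.1]
ee_rot: [180.0, 0.0, 44.8]
force: [0.6, -0.7, -0.1]
gripper_width: 59.9
gripper_force: 0.0
```

```bash
python3 -c "
from h import *
s=env.state();print(s['ee_pos'],s['ee_rot'])
plan(471.8,-237.5,108.5,44.8,1)
img,d,W=cloud('top');np.savez('pics/top1.npz',img=img,W=W)
for x,y,h in((563,196,112),(566,259,112),(558,58,152),(557,-5,152)): print(rect(W,h-14,h+4,x,y,28),rect(W,h-37,h-22,x,y,45))
"
```

```text
[ 470.89163525 -237.29006842  151.05653768] [1.79996371e+02 8.15291910e-04 4.48048134e+01]
[0.0005, 0.0008, 0.0426] 0.0001
(array([563.5, 195. ]), array([563.4, 194.2, 111.7]), array([24.7, 25.7]), 0.9, 113) (array([564.3, 202.4]), array([562.9, 200.2,  83. ]), array([75.7, 60.3]), 89.6, 554)
(array([564.7, 259.2]), array([564.4, 257.8, 111.8]), array([26.4, 24.5]), 89.9, 119) (array([564.3, 252.3]), array([563.8, 252.5,  83. ]), array([75.3, 60.5]), 88.2, 534)
(array([558.2,  57.4]), array([558.4,  57.4, 152.1]), array([25.3, 25.9]), 1.6, 128) (array([558.9,  51.3]), array([557.8,  52.3, 122.8]), array([74.5, 60.3]), 89.7, 576)
(array([559.1,  -6.5]), array([558.3,  -6.2, 152.6]), array([26.3, 23.4]), 0.3, 113) (array([558.2,   1.2]), array([ 5.574e+02, -1.000e-01,  1.230e+02]), array([74.7, 61.7]), 88.1, 597)
```

arm_command([
  {"offset": [0.0005,0.0008,0.025],"spin": 0},
  {"offset": [0,0,0.012],"spin": 0},
  {"offset": [0,0,0.0055],"spin": 0},
  {"offset": [0,0,0],"spin": 0},
])

```text
time_s: 12.68
ee_pos: [471.8, -237.5, 108.6]
ee_rot: [180.0, -0.0, 44.8]
force: [-0.6, 0.2, -0.5]
gripper_width: 60.3
gripper_force: 0.0
```

arm_command([
  {"offset": [0,0,0],"spin": 0},
  {"offset": [0,0,0],"spin": 0},
  {"offset": [0,0,0],"spin": 0},
  {"offset": [0,0,0],"spin": 0},
], jaw=0.01, newtons=25)

```text
time_s: 13.18
ee_pos: [471.8, -237.6, 108.5]
ee_rot: [180.0, -0.0, 44.8]
force: [0.5, -0.5, 1.8]
gripper_width: 25.8
gripper_force: 25.0
```

arm_command([
  {"offset": [0,0,-0.01],"spin": 0},
  {"offset": [0,0,-0.03],"spin": 0},
  {"offset": [0,0,-0.05],"spin": 0},
  {"offset": [0,0,-0.05],"spin": 0},
  {"offset": [0,0,-0.05],"spin": 0},
])

```text
time_s: 13.8
ee_pos: [471.1, -237.2, 300.1]
ee_rot: [-180.0, 0.0, 44.8]
force: [-0.0, -0.9, -3.4]
gripper_width: 26.1
gripper_force: 25.0
```

arm_command([
  {"offset": [0,0,0],"spin": 0},
  {"offset": [0,0,0],"spin": 0},
])

```text
time_s: 14.05
ee_pos: [470.8, -237.0, 297.4]
ee_rot: [-179.9, 0.0, 44.8]
force: [-0.3, -0.4, -5.1]
gripper_width: 25.9
gripper_force: 25.0
```

```bash
python3 -c "
from h import *
s=env.state();print(s['ee_pos'],s['ee_rot'],s['force'])
plan(561,126.2,295,89,10)
"
```

```text
[ 470.81853117 -237.02698672  297.43107004] [-1.79869821e+02  3.56003519e-02  4.47938115e+01] [-0.27718423 -0.37805337 -5.0531158 ]
[0.032, -0.0194, 0.0002] -0.0772
[0.0334, -0.0169, 0.0002] -0.0772
[0.0346, -0.0143, 0.0002] -0.0772
[0.0356, -0.0116, 0.0002] -0.0772
[0.0364, -0.0088, 0.0002] -0.0772
[0.0369, -0.006, 0.0002] -0.0772
[0.0373, -0.0031, 0.0002] -0.0772
[0.0374, -0.0002, 0.0002] -0.0772
[0.0373, 0.0027, 0.0002] -0.0772
[0.037, 0.0055, 0.0002] -0.0772
```

arm_command([
  {"offset": [0.032,-0.0194,0],"spin": -0.0772},
  {"offset": [0.0334,-0.0169,0],"spin": -0.0772},
  {"offset": [0.0346,-0.0143,0],"spin": -0.0772},
  {"offset": [0.0356,-0.0116,0],"spin": -0.0772},
  {"offset": [0.0364,-0.0088,0],"spin": -0.0772},
])

```text
time_s: 14.68
ee_pos: [515.7, -54.4, 296.0]
ee_rot: [-179.7, 0.1, 67.1]
force: [0.4, 0.2, -3.0]
gripper_width: 25.6
gripper_force: 25.0
```

arm_command([
  {"offset": [0.0369,-0.006,0],"spin": -0.0772},
  {"offset": [0.0373,-0.0031,0],"spin": -0.0772},
  {"offset": [0.0374,-0.0002,0],"spin": -0.0772},
  {"offset": [0.0373,0.0027,0],"spin": -0.0772},
  {"offset": [0.037,0.0055,0],"spin": -0.0772},
])

```text
time_s: 15.3
ee_pos: [560.7, 126.8, 295.8]
ee_rot: [-179.7, 0.1, 89.2]
force: [0.2, 0.1, -2.8]
gripper_width: 25.5
gripper_force: 25.0
```

arm_command([
  {"offset": [0,0,0.03],"spin": 0},
  {"offset": [0,0,0.03],"spin": 0},
  {"offset": [0,0,0],"spin": 0},
  {"offset": [0,0,0],"spin": 0},
])

```text
time_s: 15.8
ee_pos: [561.8, 125.7, 238.5]
ee_rot: [-180.0, -0.0, 89.0]
force: [-0.2, -0.2, -2.5]
gripper_width: 25.8
gripper_force: 25.0
```

```bash
python3 -c "
from h import *
s=env.state();print(s['ee_pos'],s['ee_rot'],s['force'])
plan(561,126.2,200,89,1)
"
```

```text
[561.80522328 125.71627492 238.47790236] [-1.79980572e+02 -4.13575546e-04  8.90158981e+01] [-0.2239405  -0.22575892 -2.47943433]
[0.0005, -0.0008, 0.0385] 0.0003
```

arm_command([
  {"offset": [0.0005,-0.0008,0.01],"spin": 0},
  {"offset": [0,0,0.01],"spin": 0},
  {"offset": [0,0,0.008],"spin": 0},
  {"offset": [0,0,0],"spin": 0},
  {"offset": [0,0,0],"spin": 0},
])

```text
time_s: 16.42
ee_pos: [561.1, 126.3, 210.6]
ee_rot: [180.0, -0.0, 89.0]
force: [0.4, -0.3, -2.8]
gripper_width: 25.5
gripper_force: 25.0
```

```bash
python3 - <<'E'
from h import *
s=env.state();print(s['ee_pos'],s['force'])
img,d,W=cloud('scene');cv2.imwrite('pics/s2.png',cv2.convertScaleAbs(cv2.resize(img[140:310,230:370],None,fx=3.5,fy=3.5,interpolation=2),alpha=1.4))
E
```

```text
[561.06291212 126.32795154 210.6318265 ] [ 0.37755099 -0.33855509 -2.77483067]
```

View pics/s2.png

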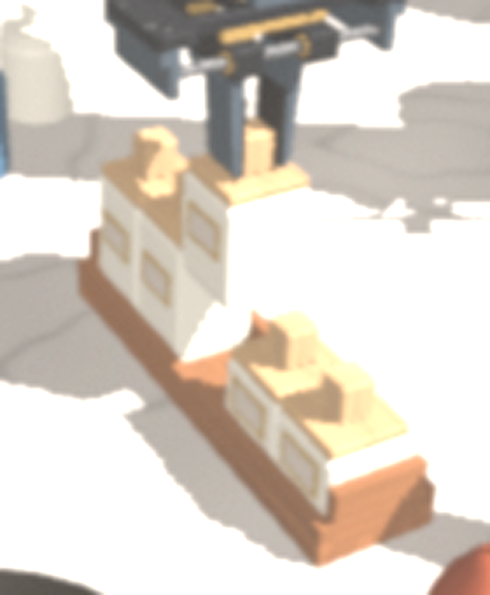

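arm_command([
  {"offset": [0,0,0.008],"spin": 0},
  {"offset": [0,0,0.008],"spin": 0},
  {"offset": [0,0,0.008],"spin": 0},
  {"offset": [0,0,0.008],"spin": 0},
  {"offset": [0,0,0.008],"spin": 0},
])

```text
time_s: 17.1
ee_pos: [560.8, 126.3, 169.8]
ee_rot: [-180.0, -0.0, 89.0]
force: [0.0, 0.1, -2.2]
gripper_width: 26.0
gripper_force: 25.0
```

arm_command([
  {"offset": [0,0,0.008],"spin": 0},
  {"offset": [0,0,0.006],"spin": 0},
  {"offset": [0,0,0.006],"spin": 0},
  {"offset": [0,0,0.004],"spin": 0},
  {"offset": [0,0,0],"spin": 0},
])

```text
time_s: 17.73
ee_pos: [560.7, 126.3, 146.2]
ee_rot: [-180.0, -0.0, 89.0]
force: [0.4, -0.3, -2.9]
gripper_width: 26.1
gripper_force: 25.0
```

arm_command([
  {"offset": [0,0,0.004],"spin": 0},
  {"offset": [0,0,0.004],"spin": 0},
  {"offset": [0,0,0.004],"spin": 0},
  {"offset": [0,0,0],"spin": 0},
])

```text
time_s: 18.23
ee_pos: [560.6, 126.3, 134.0]
ee_rot: [-179.9, 0.0, 89.0]
force: [0.5, 0.3, -2.6]
gripper_width: 25.9
gripper_force: 25.0
```

arm_command([
  {"offset": [0,0,0.004],"spin": 0},
  {"offset": [0,0,0.003],"spin": 0},
  {"offset": [0,0,0.003],"spin": 0},
  {"offset": [0,0,0],"spin": 0},
])

```text
time_s: 18.73
ee_pos: [560.7, 126.3, 124.1]
ee_rot: [-180.0, 0.0, 89.0]
force: [-0.0, -0.2, -2.8]
gripper_width: 25.5
gripper_force: 25.0
```

arm_command([
  {"offset": [0,0,0.001],"spin": 0},
  {"offset": [0,0,0.001],"spin": 0},
  {"offset": [0,0,0],"spin": 0},
])

```text
time_s: 19.1
ee_pos: [560.8, 126.3, 122.4]
ee_rot: [-180.0, -0.0, 89.0]
force: [0.4, -0.5, -3.1]
gripper_width: 25.9
gripper_force: 25.0
```

arm_command([
  {"offset": [0,0,0.001],"spin": 0},
  {"offset": [0,0,0.0005],"spin": 0},
  {"offset": [0,0,0],"spin": 0},
])

```text
time_s: 19.48
ee_pos: [560.8, 126.3, 120.9]
ee_rot: [-180.0, -0.0, 89.0]
force: [0.3, 0.1, -3.2]
gripper_width: 25.9
gripper_force: 25.0
```

arm_command([
  {"offset": [0,0,0.0005],"spin": 0},
  {"offset": [0,0,0],"spin": 0},
])

```text
time_s: 19.73
ee_pos: [560.9, 126.3, 120.8]
ee_rot: [180.0, -0.0, 89.0]
force: [-0.2, 0.2, -1.1]
gripper_width: 25.9
gripper_force: 25.0
```

arm_command([
  {"offset": [0,0,0.0005],"spin": 0},
  {"offset": [0,0,0],"spin": 0},
])

```text
time_s: 19.98
ee_pos: [561.0, 126.4, 120.7]
ee_rot: [180.0, -0.0, 89.0]
force: [-1.4, 0.6, 5.4]
gripper_width: 25.7
gripper_force: 25.0
```

On the floor. Release and rise.

arm_command([
  {"offset": [0,0,0],"spin": 0},
  {"offset": [0,0,0],"spin": 0},
  {"offset": [0,0,0],"spin": 0},
], jaw=0.06)

```text
time_s: 20.35
ee_pos: [560.9, 126.3, 119.7]
ee_rot: [-180.0, -0.0, 89.0]
force: [-0.1, 0.6, 0.6]
gripper_width: 52.9
gripper_force: 0.0
```

arm_command([
  {"offset": [0,0,-0.02],"spin": 0},
  {"offset": [0,0,-0.04],"spin": 0},
  {"offset": [0,0,-0.05],"spin": 0},
  {"offset": [0,0,-0.03],"spin": 0},
])

```text
time_s: 20.85
ee_pos: [561.6, 126.4, 262.5]
ee_rot: [179.8, -0.0, 89.0]
force: [0.4, -0.8, -0.3]
gripper_width: 60.0
gripper_force: 0.0
```

arm_command([
  {"offset": [0,-0.06,0],"spin": 0},
  {"offset": [0,-0.06,0],"spin": 0},
  {"offset": [0,-0.05,0],"spin": 0},
  {"offset": [0,0,0],"spin": 0},
])

```text
time_s: 21.35
ee_pos: [387.9, 128.9, 260.2]
ee_rot: [-180.0, -0.0, 89.1]
force: [0.4, 0.7, 1.4]
gripper_width: 59.9
gripper_force: 0.0
```

```bash
python3 - <<'E'
from h import *
print(env.state()['ee_pos'])
img,d,W=cloud('scene');img2,d,W=cloud('top')
for x,y,h in((565,259,112),(563,195,112),(561,126,132),(558,58,152),(558,-6,152)): print(rect(W,h-14,h+4,x,y,28))
a=cv2.resize(img[140:310,230:370],None,fx=3,fy=3);b=cv2.resize(img2[170:280,150:310],(420,289));b=cv2.copyMakeBorder(b,0,a.shape[0]-289,0,0,0)
cv2.imwrite('pics/f.png',cv2.convertScaleAbs(np.hstack([a,b])[:, :800],alpha=1.4))
E
```

```text
[387.90025456 128.92680344 260.16979309]
(array([564.7, 259.3]), array([564.6, 257.9, 112. ]), array([24.7, 27.2]), 1.0, 119)
(array([563.5, 194.9]), array([563.2, 194.1, 111.6]), array([26.1, 24.7]), 89.7, 123)
(array([561.4, 125.7]), array([560.8, 125.9, 131.7]), array([26.5, 24.1]), 0.3, 119)
(array([558.4,  57.6]), array([558.6,  57.6, 151.7]), array([25. , 25.8]), 0.4, 124)
(array([559. ,  -6.5]), array([558.2,  -6.3, 152.6]), array([25.9, 23.3]), 0.6, 119)
```

View pics/f.png

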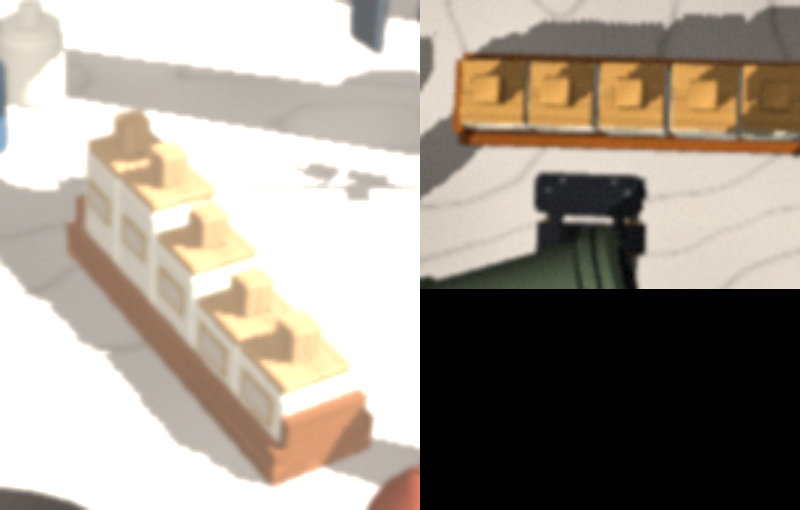

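The medium canister stands at the right height (knob top about 132 mm), between the two pairs and with its label facing front.

```bash
python3 -c "
from workcell import env
print(env.job_done())"
```

```text
the job is handed in; nothing more can be done
None
```

The medium canister is back in the tray, flat on the floor between the short and tall pairs with its label facing front, and the job is handed in at about 21 s of the 67 s allowed; the verdict was not shown.

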